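Find the hidden catch of the slide-top stock box

TASK

With a fingertip, feel along the flat panel on the far part of the grey stock box for the flush catch plate and press it in, so that the lid springs ajar. Then put a fingertip in the lid's finger well and push the lid away from the robot until it is fully open, and take the hand clear. Nothing needs grasping: leave the loose parts on and around the box where they are.

Things in the scene. Friction and masses are not known exactly. Their poses are not given: they have to be found in the camera images.
- stock_box: Dark grey steel box 260 (x) x 400 (y) x 80 mm high, fixed to the table. Origin: centre of its underside; x points away from the robot (turned up to 0.3 rad), y left, z up. The lid fills the near half, its top 66 mm up, between side walls 80 mm high and a front wall 67 mm high. The fixed deck, top 80 mm up, covers box x 30 to 130 mm.
- panel_centre (a point): Middle of the search panel's rigid surface (79 mm up), at box x 80, y 0 mm. The panel fills a slot in the deck, 50 mm (box x) x 170 mm (box y). The catch plate lies in it, centred on the line box x 80 mm, anywhere up to 55 mm to either side along box y. The plate is 48 x 48 mm, framed by a 1.5 mm seam, sunk 1.5 mm below the panel (77.5 mm up).
- catch (a joint): How far the catch plate is pressed straight down, m: 0 at rest, 0.007 at its stop. A spring holds it up: about 1 N starts it, 5 N takes it fully down; the panel around it is rigid. At about 0.005 it frees the lid. While the lid is open the plate stays 4 to 5 mm in by itself.
- lid (a joint): How far the lid has slid away from the robot (box +x), m: 0 shut and latched, 0.075 fully open at its stop. When the catch is pressed a spring throws it about 0.03 open; from there it slides on under the deck with about 1.2 N of friction and stays where it is left. While latched it cannot be pushed.
- well (a point): Middle of the floor of the sunk finger well in the lid; moves with the lid. The well is 57 mm (box x) x 80 mm (box y), 14 mm deep, with a rigid floor 52 mm up; push on its far wall, 28 mm from this point in box +x. With the lid shut this point lies at box x -83, y 0 mm; with it fully open the far wall is at box x 20 mm, 10 mm short of the deck.
- bearing: loose ball bearing, disc 36 mm across, 14 mm high, lying on the left end of the box's deck; origin at the centre of its underside
- axle_bolt: loose axle bolt standing on its head on the right end of the box's deck, 18 mm across, 35 mm high; origin at the centre of its underside
- caster_a: loose plate caster lying on its 60 x 50 mm plate, wheel up, 72 mm high, left of the box; origin at the centre of its underside
- caster_b: loose plate caster lying on its plate, wheel up, 82 mm high, right of the box; origin at the centre of its underside
- spare_wheel: loose black wheel lying flat, 60 mm across, 27 mm high, left of the box; origin at the centre of its underside
- screw_carton: loose small carton, 70 x 50 x 40 mm, right of the box; origin at the centre of its underside

How it is judged:
By the outcome, as a careful person would: the job done as asked, in the order asked, and still so for the second after the job is handed in, with the robot touching nothing.
It also fails if it takes over 56 s, if anything falls off the work surface, if the arm or the gripper's body presses on something with over 40 N, if the wrist force passes 120 N, or if a joint passes its speed limit or range.

ROBOT

A 7-joint arm with a two-finger parallel gripper is mounted at the origin on the work surface. World frame = base frame: x ahead of the robot, y to its left, z up, the work surface at z = 0. Lengths are in m, angles in rad, forces in N, time in s.
With the tool pointing down it reaches from about 0.4 to 0.875 m from the base axis. Payload 19.3 kg.
Tool frame: the origin (TCP) lies midway between the tips of the shut fingers; the grasp point (between the pads) lies 19 mm behind it; z points along the fingers, y is the line along which they close (so a half turn about z gives the same grasp; the last joint's range is limited). The gripper opens to 85 mm and grips with 20 to 120 N. Pads are 22 mm wide; open, the fingers measure 114 mm over their backs; the gripper's body (76 mm by 85 mm) begins 54 mm behind the grasp point. The pads swing forward as they close: fully open they stand 13 mm farther back than shut.
Start: joints at [1.091, 0.521, -0.036, 1.599, 0.021, 1.021, -0.113], TCP at [0.249, -0.573, 0.231] pointing down, gripper open.
Joint ranges: [-2.91, 2.91], [-0.3, 2.13], [-1.5, 1.42], [0.17, 2.43], [-1.26, 4.41], [0.16, 1.93], [-2.52, 2.52]. Speed limits (rad/s): [1.89, 1.89, 2.39, 2.39, 3.01, 3.01, 3.01].

INTERFACE

Orientations are given as [roll, pitch, yaw] about the fixed x, y, z axes, in that order (R = Rz(yaw) Ry(pitch) Rx(roll)).
In Python, from workcell import * gives the robot as it stands. The module is installed in compiled form; this text tells all that it offers.
- The arm moves only by the tool play_rows, never from a script. Its argument "deltas" is a list of rows, each a list of 7 numbers: the shift along the tool's x, y, z in units of 500 mm (1.0 is 500 mm), then the turn, a rotation vector about the tool's x, y, z in units of 120 degrees (1.0 is 120 degrees), then the closure, from 0 (fully open) to 1 (shut). A call has 1 to 10 rows; each row is the pose to reach, as a shift and turn from the pose commanded when the call began, along the tool's axes at that moment; what a row does not reach only later rows make up. A row lasts 1/10 s, in which the tool goes at most 50 mm and 8.59 degrees, less where a joint would pass 70% of its speed; a pose out of reach is approached as far as the arm can. A call with a number of a shift or a turn outside -1 to 1 is refused whole. A call with a gripper value outside its range is refused whole. The fingers move at their own pace and stop on an object; "newtons" is the grip in N (left out, the last holds). Time passes only in rows, so rows that repeat a pose let the fingers close. It gives the time, the measured TCP pose, the force, the opening and the grip force at its end, in the units of the state.
- observe(): the state, without advancing time (a new reading comes with each control period).
- grab_frame(name): name is "scene" or "top"; returns the picture (400x640x3 uint8, red, green, blue); there is no depth.
- get_calibration(name): a dict with "fovy" (degrees; the focal length in pixels is half the picture's height over the tangent of half this angle, whatever the lens; pixels are square), "cx", "cy" (the principal point, pixels), "xyz" and "rotation" of the camera in the world. Camera axes: x right, y down, z forward; pixel columns grow to the right and rows downward; lengths in m; the calibration is good to about 2 mm. A picture is of the moment at which its call begins. get_calibration takes no time and is no camera call.
- job_done(): hands the job in; it is judged then, once.
The state is a dict: "clock": time; "qpos": joint angles; "qd": joint speeds; "joint_efforts": joint torques, N m; "position": TCP position; "tool_rot": TCP orientation; "force": force on the tool from outside, world axes, zero at the start; "moment": the same for the moment, N m; "grip_width": finger opening in m; "finger_force": force on a finger pad.
Only numpy, scipy, OpenCV 4.12 (cv2) and the standard library are available. Lean on these libraries where they do the work, as an engineer would, in place of code of your own. Each camera call takes 0.05 s, during which the arm holds its last target. There are 200 camera calls.

## Working session

There is one attempt and no reset: what is moved stays moved. The work goes in short steps, Python scripts to look and compute and a tool call to move; the robot and the scene stay as the last step left them, time stands still between calls to the robot, and variables do not carry over. Pictures are saved under pics/ and viewed, at most 10 in all, crops included, and the job is handed in when it is done.

Besides the shell and the picture viewer there is one more tool, called by a JSON object that holds its "name" and its "arguments". play_rows: Moves the arm, as the interface text tells. Its arguments: {"type":"object","properties":{"deltas":{"type":"array"},"newtons":{"type":"number"}},"required":["deltas"]}

```bash
mkdir -p pics; python3 - <<'E'
from workcell import *
import cv2
for n in("scene","top"):
    cv2.imwrite(f"pics/{n}0.png",grab_frame(n)[:,:,::-1]); print(n,get_calibration(n))
print(observe())
E
```

```text
scene {'fovy': 49.80253081943453, 'cx': 315.88317412042426, 'cy': 197.33444730173935, 'xyz': array([ 1.08875812, -0.35746521,  0.85954726]), 'rotation': array([-2.47154922,  0.00276581,  0.9075822 ])}
top {'fovy': 47.18564884850891, 'cx': 329.5369249495408, 'cy': 206.83577489755785, 'xyz': array([0.44347785, 0.02601705, 1.35859484]), 'rotation': array([-3.01701283e+00,  2.05764655e-03, -1.55995618e+00])}
{'clock': 0.1, 'qpos': array([ 1.09079771,  0.5219342 , -0.03631726,  1.59992662,  0.02122063,
        1.02108707, -0.11280009]), 'qd': array([ 0.00120172, -0.00162577, -0.0011001 , -0.0011252 ,  0.00053532,
        0.00079379,  0.00018803]), 'joint_efforts': array([ 4.80683899e-03, -9.28488994e+01,  1.98416568e+00, -3.70529187e+01,
        1.81520381e-02,  5.39917804e-03, -8.86320367e-05]), 'position': array([ 0.24886179, -0.57300761,  0.23080473]), 'tool_rot': array([-3.14062698e+00,  8.91986963e-05,  4.09789117e-01]), 'force': array([ 0.38996835, -0.09222842,  0.22468989]), 'moment': array([-0.02603153,  0.02162621,  0.01206586]), 'finger_force': 0.0, 'grip_width': 0.08554386887081267}
```

View pics/top0.png

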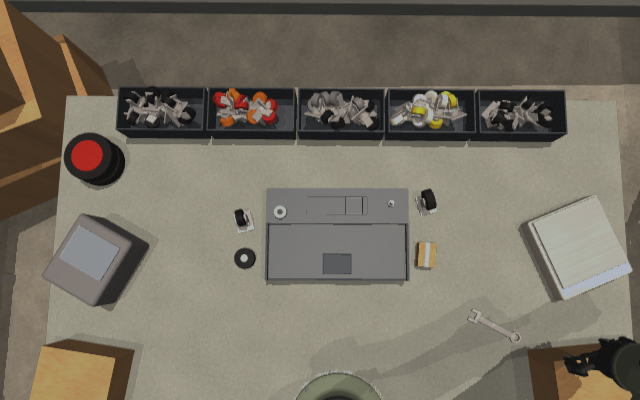

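View pics/scene0.png

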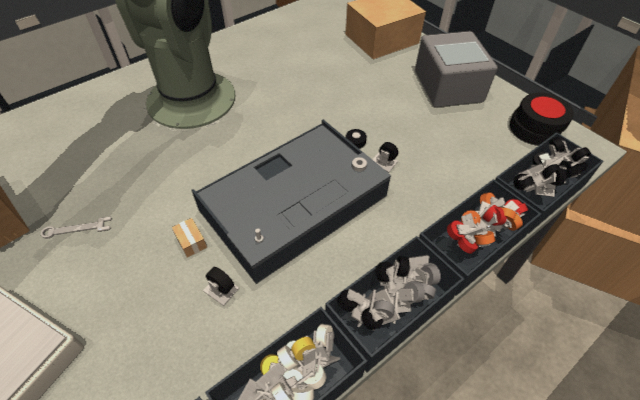

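The top view shows the box, with deck corners near (267,188) and (408,188). A plate-like seam is at about (354,205) and the well at about (337,263). The scene view shows the seam near (297,213). Next I'll enlarge the crop and cast rays.

```bash
cat > h.py <<'E'
from workcell import *
import numpy as np, cv2
from scipy.spatial.transform import Rotation as R
def ray(n,u,v,z):
    c=get_calibration(n); f=200/np.tan(np.radians(c['fovy'])/2)
    d=R.from_euler('xyz',c['rotation']).apply([(u-c['cx'])/f,(v-c['cy'])/f,1])
    return (c['xyz']+d*(z-c['xyz'][2])/d[2])[:2]
E
python3 - <<'E'
from h import *
for n,l in {"top":[("deckFL",267,188,.08),("deckFR",408,188,.08),("deckNL",267,223,.08),("deckNR",408,223,.08),("panL",305,205,.079),("panR",367,205,.079),("plate",354,205,.0775),("well",337,263.5,.06),("bearing",280,212,.094),("bolt",391,204,.115)],
 "scene":[("plate",297,213,.0775),("deckFL",389,179,.08),("deckFR",250,267,.08)]}.items():
    for a,u,v,z in l: print(n,a,ray(n,u,v,z).round(4))
a=cv2.imread("pics/top0.png")[175:295,255:420]; b=cv2.imread("pics/scene0.png")[115:285,185:400]
cv2.imwrite("pics/c.png",np.vstack([cv2.resize(a,(560,407),interpolation=2)[:270],cv2.resize(b,(560,443),interpolation=2)[100:430]]))
E
```

```text
top deckFL [0.6554 0.2079]
top deckFR [ 0.6596 -0.1909]
top deckNL [0.5561 0.2051]
top deckNR [ 0.5603 -0.1898]
top panL [0.6082 0.0996]
top panR [ 0.61   -0.0751]
top plate [ 0.6098 -0.0385]
top well [0.4456 0.0077]
top bearing [0.5859 0.1679]
top bolt [ 0.6088 -0.1379]
scene plate [ 0.6084 -0.0388]
scene deckFL [0.6645 0.1928]
scene deckFR [ 0.6608 -0.197 ]
```

View pics/c.png

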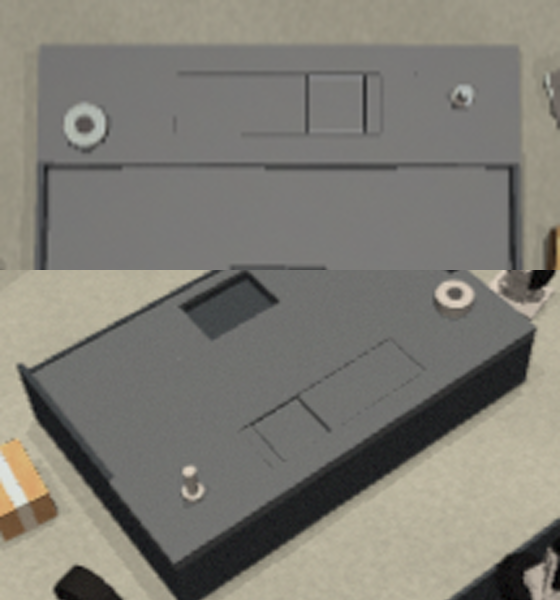

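The crop shows the plate seam at about top (354,205.6). Both views put it near world (0.609, -0.038), the panel middle is near y 0.011, and the yaw is about 0.01.

```bash
cat >> h.py <<'E'
def to(*p,yaw=0.01):
    s=observe(); r=R.from_euler('xyz',s['tool_rot'])
    d=r.inv().apply(np.array(p)-s['position'])/.5
    t=(r.inv()*R.from_euler('xyz',[np.pi,0,yaw])).as_rotvec(degrees=True)/120
    print(d.round(4),t.round(4),s['position'].round(4),s['force'].round(2),s['clock'])
E
python3 -c "
from h import *
to(.609,-.038,.15)"
```

```text
[ 1.087  -0.6943  0.1622] [-4.000e-04  1.000e-04  1.909e-01] [ 0.2489 -0.573   0.2308] [ 0.39 -0.09  0.22] 0.1
```

{"name": "play_rows", "arguments": {"deltas": [[0.08,-0.05,0,0,0,0.02,1],[0.16,-0.1,0,0,0,0.04,1],[0.24,-0.15,0,0,0,0.06,1],[0.32,-0.2,0.01,0,0,0.08,1],[0.4,-0.25,0.02,0,0,0.1,1],[0.48,-0.3,0.03,0,0,0.12,1],[0.56,-0.35,0.04,0,0,0.14,1],[0.64,-0.4,0.05,0,0,0.16,1],[0.72,-0.45,0.06,0,0,0.18,1],[0.78,-0.49,0.07,0,0,0.191,1]], "newtons": 20}}

```text
clock: 1.1
position: [0.5104, -0.1903, 0.196]
tool_rot: [-3.141, -0.0, 0.01]
force: [0.3, -0.5, 0.7]
grip_width: 0.0002
finger_force: 0.0
```

```bash
python3 -c "
from h import *
to(.609,-.038,.12)"
```

```text
[ 0.2001 -0.3026  0.1522] [-0.0003 -0.0001 -0.0001] [ 0.5104 -0.1903  0.196 ] [ 0.33 -0.5   0.75] 1.1
```

{"name": "play_rows", "arguments": {"deltas": [[0.05,-0.07,0,0,0,0,1],[0.1,-0.15,0,0,0,0,1],[0.15,-0.23,0,0,0,0,1],[0.2,-0.303,0.02,0,0,0,1],[0.2,-0.303,0.08,0,0,0,1],[0.2,-0.303,0.13,0,0,0,1],[0.2,-0.303,0.17,0,0,0,1],[0.2,-0.303,0.2,0,0,0,1],[0.2,-0.303,0.2,0,0,0,1],[0.2,-0.303,0.2,0,0,0,1]]}}

```text
clock: 2.1
position: [0.6078, -0.0408, 0.0967]
tool_rot: [-3.142, -0.0, 0.01]
force: [0.4, 0.2, 1.2]
grip_width: -0.0
finger_force: 0.0
```

```bash
python3 -c "
from h import *
to(.609,-.038,.0775)"
```

```text
[ 0.0024 -0.0055  0.0384] [-0.     -0.0001 -0.0002] [ 0.6078 -0.0408  0.0967] [0.36 0.21 1.19] 2.1
```

{"name": "play_rows", "arguments": {"deltas": [[0.002,-0.005,0.012,0,0,0,1],[0.002,-0.005,0.022,0,0,0,1],[0.002,-0.005,0.03,0,0,0,1],[0.002,-0.005,0.034,0,0,0,1],[0.002,-0.005,0.038,0,0,0,1],[0.002,-0.005,0.04,0,0,0,1],[0.002,-0.005,0.042,0,0,0,1],[0.002,-0.005,0.042,0,0,0,1]]}}

```text
clock: 2.9
position: [0.6086, -0.0382, 0.0754]
tool_rot: [-3.142, -0.0, 0.01]
force: [-1.2, 0.3, 1.6]
grip_width: -0.0
finger_force: 1.1
```

{"name": "play_rows", "arguments": {"deltas": [[0,0,0.002,0,0,0,1],[0,0,0.004,0,0,0,1],[0,0,0.006,0,0,0,1],[0,0,0.008,0,0,0,1],[0,0,0.009,0,0,0,1],[0,0,0.009,0,0,0,1]]}}

```text
clock: 3.5
position: [0.6086, -0.0382, 0.0707]
tool_rot: [3.142, 0.0, 0.01]
force: [-0.4, -1.4, 4.3]
grip_width: -0.0003
finger_force: 2.2
```

```bash
python3 - <<'E'
from h import *
to(.609,-.038,.13)
a=grab_frame("top")[165:305,245:430,::-1]; b=grab_frame("scene")[105:285,185:400,::-1]
cv2.imwrite("pics/d.png",np.vstack([cv2.resize(a,(396,300),interpolation=2),cv2.resize(b,(396,300),interpolation=2)]))
E
```

```text
[ 0.0008 -0.0004 -0.1186] [ 0.      0.     -0.0001] [ 0.6086 -0.0382  0.0707] [-0.36 -1.38  4.28] 3.5
```

View pics/d.png

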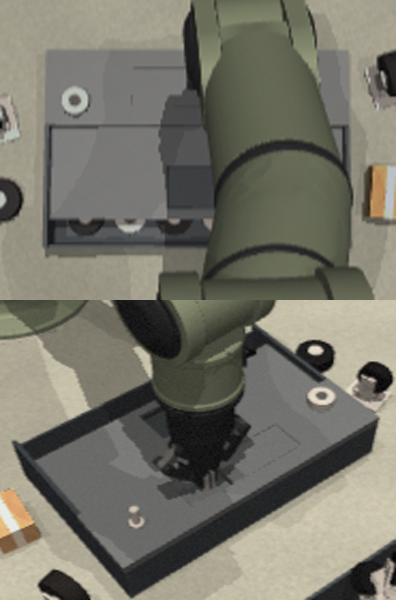

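The lid is ajar: the gap at its near edge shows the bin contents, and the well is now at about crop (185,187), near x 0.477.

{"name": "play_rows", "arguments": {"deltas": [[0,0,-0.04,0,0,0,1],[0,0,-0.09,0,0,0,1],[-0.06,-0.02,-0.1,0,0,0,1],[-0.13,-0.05,-0.1,0,0,0,1],[-0.2,-0.08,-0.1,0,0,0,1],[-0.25,-0.097,-0.1,0,0,0,1],[-0.27,-0.097,-0.1,0,0,0,1],[-0.27,-0.097,-0.09,0,0,0,1],[-0.27,-0.097,-0.08,0,0,0,1],[-0.27,-0.097,-0.07,0,0,0,1]]}}

```text
clock: 4.6
position: [0.474, 0.0087, 0.1051]
tool_rot: [-3.142, -0.0, 0.009]
force: [0.5, -0.8, 0.7]
grip_width: -0.0001
finger_force: 0.0
```

```bash
python3 - <<'E'
from h import *
to(.474,.009,.058)
a=grab_frame("top")[165:305,245:430,::-1]; b=grab_frame("scene")[105:285,185:400,::-1]
cv2.imwrite("pics/e.png",np.vstack([cv2.resize(a,(396,300),interpolation=2),cv2.resize(b,(396,300),interpolation=2)]))
E
```

```text
[-0.0001 -0.0007  0.0942] [-0.     -0.0001 -0.0005] [0.474  0.0087 0.1051] [ 0.5  -0.79  0.75] 4.6
```

View pics/e.png

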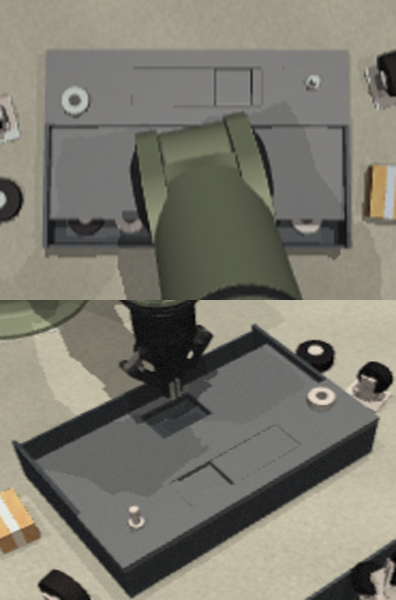

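The fingertip, at crop (173,395), hangs above the near part of the well, whose opening runs from about (135,410) to (210,412).

```bash
python3 - <<'E'
from h import *
for u,v in [(210,110),(157,137),(183,94)]: print(ray("scene",185+u/1.842,105+v/1.667,.066).round(3))
E
```

```text
[0.501 0.046]
[ 0.5   -0.039]
[0.452 0.037]
```

{"name": "play_rows", "arguments": {"deltas": [[0,0,0.02,0,0,0,1],[0,0,0.04,0,0,0,1],[0,0,0.06,0,0,0,1],[0,0,0.07,0,0,0,1],[0,0,0.078,0,0,0,1],[0,0,0.084,0,0,0,1],[0,0,0.09,0,0,0,1],[0,0,0.092,0,0,0,1],[0,0,0.092,0,0,0,1]]}}

```text
clock: 5.6
position: [0.4732, 0.009, 0.0598]
tool_rot: [-3.142, -0.0, 0.01]
force: [-0.4, 0.8, 0.0]
grip_width: -0.0001
finger_force: 0.0
```

{"name": "play_rows", "arguments": {"deltas": [[0.015,0,0,0,0,0,1],[0.03,0,0,0,0,0,1],[0.045,0,0,0,0,0,1],[0.06,0,0,0,0,0,1],[0.075,0,0,0,0,0,1],[0.09,0,0,0,0,0,1],[0.1,0,0,0,0,0,1],[0.11,0,0,0,0,0,1],[0.115,0,0,0,0,0,1],[0.12,0,0,0,0,0,1]]}}

```text
clock: 6.6
position: [0.5327, 0.0095, 0.0597]
tool_rot: [3.141, 0.001, 0.01]
force: [-16.2, 0.2, 7.2]
grip_width: 0.0001
finger_force: 8.3
```

{"name": "play_rows", "arguments": {"deltas": [[0.002,0,0,0,0,0,1],[0.004,0,0,0,0,0,1],[0.006,0,0,0,0,0,1],[0.008,0,0,0,0,0,1],[0.008,0,0,0,0,0,1]]}}

```text
clock: 7.1
position: [0.5329, 0.0094, 0.0593]
tool_rot: [3.141, 0.009, 0.01]
force: [-28.1, 1.2, 22.3]
grip_width: 0.0004
finger_force: 14.2
```

It stops firmly at x 0.533. I'll back off, lift and check the lid's position.

{"name": "play_rows", "arguments": {"deltas": [[-0.015,0,0,0,0,0,1],[-0.03,0,0,0,0,0,1],[-0.03,0,-0.03,0,0,0,1],[-0.03,0,-0.08,0,0,0,1],[-0.06,0,-0.15,0,0,0,1],[-0.13,0,-0.22,0,0,0,1],[-0.2,0,-0.27,0,0,0,1],[-0.22,0.02,-0.3,0,0,0,1],[-0.22,0.02,-0.3,0,0,0,1]]}}

```text
clock: 8.0
position: [0.4272, -0.0023, 0.2118]
tool_rot: [3.142, -0.004, 0.009]
force: [0.6, 0.3, -0.3]
grip_width: 0.0003
finger_force: 0.0
```

```bash
python3 - <<'E'
from h import *
to(.5,.009,.058)
a=grab_frame("top")[165:305,245:430,::-1]; b=grab_frame("scene")[105:285,185:400,::-1]
cv2.imwrite("pics/f.png",np.vstack([cv2.resize(a,(396,300),interpolation=2),cv2.resize(b,(396,300),interpolation=2)]))
E
```

```text
[ 0.1444 -0.0213  0.3083] [ 0.     -0.002  -0.0006] [ 0.4272 -0.0023  0.2118] [ 0.56  0.27 -0.26] 8.0
```

View pics/f.png

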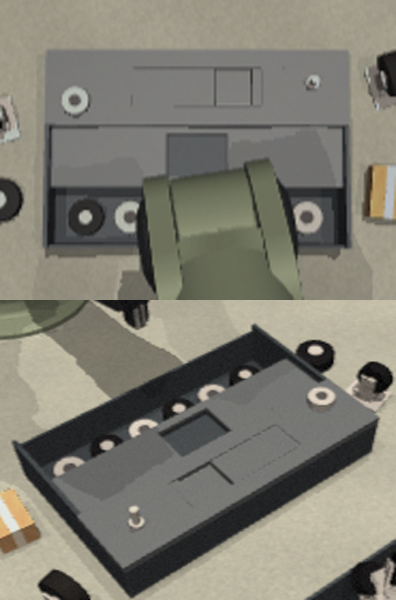

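The lid is well open: the far wall is at top crop row 134 and the deck edge at row 125. I'll measure the gap precisely, since fully open means 10 mm.

```bash
python3 - <<'E'
from h import *
a=grab_frame("top").astype(int).mean(2); b=cv2.imread("pics/top0.png").astype(int).mean(2)
print(a[218:236,326:345].mean(1).round(0)); print(a[240:282,275:300].mean(1).round()[:18]);print(b[245:285,325:345].mean(1).round(0))
for v in (226.5,227,227.5,228): print(v,ray("top",337,v,.066).round(4))
for v in (222.5,223,223.5): print(v,ray("top",337,v,.08).round(4))
for v in (252,252.5,253,254,255): print(v,ray("top",337,v,.066).round(4))
E
```

```text
[126. 126. 126. 126. 126.  88.  87. 118. 126.  86.  82.  93.  93.  93.
  93.  94.  93.  93.]
[122. 120. 117. 116. 116. 116. 116. 116. 116. 116. 116. 106.  75.  55.
  55.  55.  65.  76.]
[122. 122. 122. 122. 122. 122. 122. 122.  95.  81.  88.  90.  90.  90.
  91.  91.  91.  91.  91.  91.  91.  90.  91.  91.  91.  90.  91.  91.
  87. 112. 122. 122. 122.  93.  74.  87.  97.  98.  98. 114.]
226.5 [0.5495 0.0087]
227 [0.548  0.0087]
227.5 [0.5466 0.0087]
228 [0.5452 0.0087]
222.5 [0.5595 0.009 ]
223 [0.5581 0.009 ]
223.5 [0.5567 0.009 ]
252 [0.4776 0.0081]
252.5 [0.4762 0.0081]
253 [0.4748 0.0081]
254 [0.472 0.008]
255 [0.4693 0.008 ]
```

The gap is 10 mm and the travel about 74 mm, so it looks fully open. The firm contact might instead have been the gripper body on the deck edge, so I'll confirm with a tilted hand where only the fingertip can touch.

{"name": "play_rows", "arguments": {"deltas": [[0.06,-0.01,0.05,0,0.05,0,1],[0.12,-0.02,0.1,0,0.1,0,1],[0.17,-0.021,0.16,0,0.1,0,1],[0.174,-0.021,0.22,0,0.1,0,1],[0.174,-0.021,0.25,0,0.1,0,1],[0.174,-0.021,0.27,0,0.1,0,1],[0.174,-0.021,0.285,0,0.1,0,1],[0.174,-0.021,0.3,0,0.1,0,1],[0.174,-0.021,0.307,0,0.1,0,1],[0.174,-0.021,0.307,0,0.1,0,1]]}}

```text
clock: 9.15
position: [0.5141, 0.0099, 0.0562]
tool_rot: [-3.142, -0.209, 0.01]
force: [0.6, 0.1, 0.7]
grip_width: -0.0
finger_force: 0.0
```

```bash
python3 -c "
from h import *
to(.535,.009,.058)
to(.545,.009,.058)"
```

```text
[0.0415 0.0022 0.0052] [-0.     -0.1    -0.0001] [0.5141 0.0099 0.0562] [0.62 0.11 0.75] 9.15
[0.0611 0.0024 0.0093] [-0.     -0.1    -0.0001] [0.5141 0.0099 0.0562] [0.62 0.11 0.75] 9.15
```

{"name": "play_rows", "arguments": {"deltas": [[0.01,0,0.001,0,0,0,1],[0.02,0,0.003,0,0,0,1],[0.03,0,0.004,0,0,0,1],[0.036,0,0.005,0,0,0,1],[0.042,0,0.006,0,0,0,1],[0.042,0,0.006,0,0,0,1]]}}

```text
clock: 9.75
position: [0.5337, 0.0099, 0.0573]
tool_rot: [3.141, -0.206, 0.01]
force: [-11.0, 0.3, 7.4]
grip_width: -0.0002
finger_force: 5.4
```

{"name": "play_rows", "arguments": {"deltas": [[0.004,0,0.001,0,0,0,1],[0.008,0,0.002,0,0,0,1],[0.01,0,0.002,0,0,0,1],[0.01,0,0.002,0,0,0,1]]}}

```text
clock: 10.15
position: [0.5342, 0.0095, 0.0561]
tool_rot: [3.14, -0.197, 0.01]
force: [-37.6, 2.6, 23.1]
grip_width: 0.0002
finger_force: 18.8
```

The tilted tip meets the same hard stop, so the lid is at its end. Now I'll withdraw.

{"name": "play_rows", "arguments": {"deltas": [[-0.02,0,0,0,0,0,1],[-0.035,0,0,0,0,0,1],[-0.035,0,-0.04,0,0,0,1],[-0.035,0,-0.1,0,0,0,1],[-0.035,0,-0.18,0,0,0,1],[-0.04,0,-0.26,0,0,0,1],[-0.05,0,-0.33,0,0,0,1],[-0.06,0,-0.38,0,0,0,1],[-0.06,0,-0.4,0,0,0,1],[-0.06,0,-0.4,0,0,0,1]]}}

```text
clock: 11.15
position: [0.4701, 0.0094, 0.2482]
tool_rot: [-3.141, -0.212, 0.009]
force: [0.9, -0.6, -1.2]
grip_width: 0.0002
finger_force: 0.0
```

```bash
python3 - <<'E'
from h import *
to(.5,.009,.058)
a=grab_frame("top")[:,:,::-1]; g=a.astype(int).mean(2)
print(g[218:232,326:345].mean(1).round(0))
b=grab_frame("scene")[105:285,185:400,::-1]
cv2.imwrite("pics/g.png",np.vstack([cv2.resize(a[165:305,225:450],(480,299),interpolation=2),cv2.resize(b,(480,300),interpolation=2)]))
E
```

```text
[-0.0217  0.0015  0.3845] [-1.000e-04 -1.013e-01 -3.000e-04] [0.4701 0.0094 0.2482] [ 0.95 -0.56 -1.18] 11.15
[125. 126. 126. 126. 126.  88.  87. 118. 126.  86.  82.  93.  93.  93.]
```

View pics/g.png

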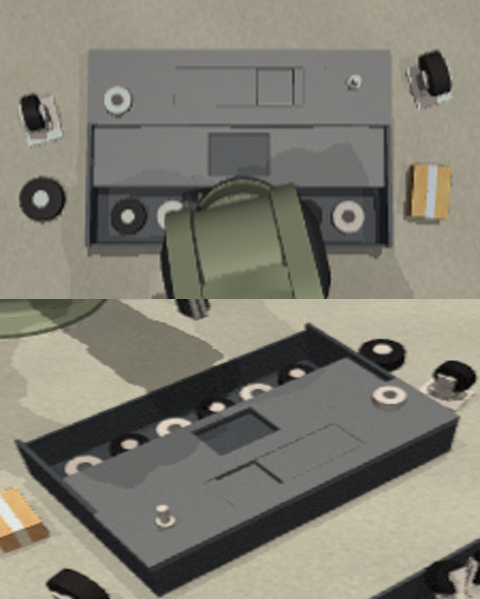

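The lid is fully open, with the well at crop (240,153) touching its 10 mm margin. The bearing (117,100) and bolt (354,82) are undisturbed, and the hand is clear.

```bash
python3 -c "
from workcell import *
print(job_done())"
```

```text
the job is handed in; nothing more can be done
None
```

The catch plate is pressed in, the lid is pushed fully open to its stop (about 74 of 75 mm measured in the camera), the hand is clear, the loose parts look undisturbed, and the job was handed in at about 11 s.

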